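# Clamp a sample block in the checking fixture

### The arm

A 6-joint arm with a two-finger parallel gripper is mounted at the origin on the work surface. World frame = base frame: x ahead of the robot, y to its left, z up, the work surface at z = 0. Lengths are in mm, angles in rad, forces in N, time in s.
With the tool pointing down it reaches from about 275 to 1000 mm from the base axis. Payload 8.4 kg.
Tool frame: the origin (TCP) lies at the very end of the fingers, on their centre line; the grasp point (between the pads) lies 19 mm behind it; z points along the fingers, y is the direction in which the jaws open and shut (so a half turn about z gives the same grasp; the last joint's range is limited). The gripper opens to 85 mm and grips with 20 to 120 N. Pads are 22 mm wide; open, the fingers measure 114 mm over their backs; the gripper's body (76 mm by 85 mm) begins 54 mm behind the grasp point. The pads swing forward as they close: fully open they stand 13 mm farther back than shut.
Start: joints at [1.291, 0.353, 1.633, -0, 1.155, -0.002], TCP at [171.399, 601.041, 209.081] pointing down, gripper open.
Joint ranges: [-2.63, 2.63], [-0.92, 2.1], [0.06, 2.66], [-1.3, 4.44], [0, 2.69], [-3.02, 3.02]. Speed limits (rad/s): [2.22, 2.22, 2.79, 3.14, 3.14, 3.14].

### API

Orientations are given as [roll, pitch, yaw] about the fixed x, y, z axes, in that order (R = Rz(yaw) Ry(pitch) Rx(roll)).
In Python, from rig import r, vision gives the robot as it stands.
- The arm moves only by the tool move_arm, never from a script. Its argument "series" is text: rows parted by semicolons, each of 7 numbers parted by spaces: the closure, from -1 (fully open) to 1 (shut), then the shift along the tool's x, y, z in units of 40 mm (1.0 is 40 mm), then the turn, a rotation vector about the tool's x, y, z in degrees. In form: grip tx ty tz ax ay az; .... A call has 1 to 20 rows; each row shifts and turns the pose as measured when the row begins, along the tool's axes as they then stand; what a row does not reach is not made up. A row lasts 1/8 s, in which the tool goes at most 62.5 mm and 10.7 degrees, less where a joint would pass 70% of its speed; a pose out of reach is approached as far as the arm can. A call is refused whole if a number of a shift passes 1 or a number of a turn 10.7, either way. A call with a gripper value outside its range is refused whole. The fingers move at their own pace and stop on an object; "grip_force" is the grip in N (left out, the last holds). Time passes only in rows, so rows that do not move let the fingers close. It gives the time, the measured TCP pose, the force and the opening at its end, in the units of the state.
- r.sense(): the state, without advancing time (a new reading comes with each control period).
- vision.grab_frame(name): name is "side" or "top"; returns the picture (400x640x3 uint8, red, green, blue); there is no depth.
- vision.camera_params(name): a dict with "fx", "fy", "cx", "cy" (pixels), "k1" (the pictures are not rectified: a ray, as slopes to the right and down, at radius r is drawn at 1 + k1 r^2 times it, then the intrinsics apply), "position" and "rotation" of the camera in the world. Camera axes: x right, y up, looking along -z (the intrinsics and any distortion apply to the point x, -y, -z); pixel columns grow to the right and rows downward; lengths in mm; the calibration is good to about 2 mm. A picture is of the moment at which its call begins. camera_params takes no time and is no camera call.
- r.sign_off(): hands the job in, once; it reports no verdict.
The state is a dict: "clock": time; "qpos": joint angles; "qvel": joint speeds; "joint_efforts": joint torques, N m; "eef_pos": TCP position; "tcp_rot": TCP orientation; "contact_force": force on the tool from outside, world axes, zero at the start; "wrist_torque": the same for the moment, N m; "opening": opening from 0.0 (shut) to 1.0 (fully open).
Only numpy, scipy, OpenCV 4.12 (cv2) and the standard library are available. Lean on these libraries where they do the work, as an engineer would, in place of code of your own. Each camera call takes 0.05 s, during which the arm holds its last target. There are 200 camera calls.

### The job

In the checking fixture, slide the grooved sample block along its channel until it is fully home and pressed lightly but positively (about 5 N) against the end stop. Then push the clamp's ball handle over its centre so that the clamp snaps shut with its nose in the block's groove, and press the handle home, holding about 13 N for half a second, before letting go. Never press the block on the stop with more than 15 N, nor the handle with more than 18 N, and leave the measuring tools around the fixture where they lie.

Things in the scene. Friction and masses are not known exactly. Their poses are not given: they have to be found in the camera images.
- fixture: fixed dark steel base plate, 110 x 270 x 15 mm, y -140 to +130. Origin: at bench height under the middle of the block's home place; z up, y along the channel towards stop and clamp, x across. Channel floor: plate top (z = 15 mm), between rails 31.5 mm apart, 10 wide, 8 high (tops z = 23), y -125 to +40, open at the -y end. Its place and yaw vary.
- stop: the fixed steel end stop of the channel, 40 mm across, 14 mm thick in y, 27 mm high. Origin: at the channel floor in the middle of its face towards the block (y = +40 mm in the fixture's frame); same axes as the fixture. Rigid.
- sample_center (a point): centre (half-way up) of the loose aluminium block, 30 (x) x 80 (y) x 30 mm high, about 190 g, axes as the fixture's. Starts in the channel 45 to 75 mm short of home. Home: front face on the stop, centre at x = 0, y = 0 of the fixture. Groove across its top: 22 mm wide, 14 deep, 19 mm ahead (+y) of centre. Push it on its rear (-y) face, above the rails.
- clamp (a joint): angle (rad) of the rocking lever: 0 open (start, on its stop); 0.83 to 0.97 shut, by how far the nose spindle is screwed out (differs by up to 5 mm each way, not measured). A spring drives it from its centre (0.45) both ways: 4 to 13 N starts it from open, falling to nothing at the centre; past that it snaps shut by itself, away from the pusher, and is then stiff. Block not home: under 0.79.
- clamp_hinge (a point): the lever's hinge, at y = +95, z = +60 mm of the fixture, its axis along the fixture's x, between two steel cheeks with a spring strut on the +x one. When shut, the 80 mm jaw arm reaches from here towards -y over the stop, the rubber nose at its end down on the floor of the block's groove; when open the jaw arm is raised.
- clamp_handle: lever handle: 12 mm steel rod from the hinge to a black ball, 30 mm diameter. Origin: the ball's centre, 120 mm from the hinge. Open, it leans 25 degrees from upright to +y (ball at y = +145, z = +169 mm of the fixture); shut, about 27 degrees to -y (ball at y = +41, z = +167 mm). To close, push it towards -y from its +y side.
- caliper: bystander: digital caliper of steel with a black slide, about 80 x 200 x 13 mm, lying on the bench along y on the far side of the fixture; leave it alone. Origin: underside, under its slide.
- ring_gauge: bystander: steel ring gauge, 48 mm outside diameter, 16 mm high, on the bench; leave it alone. Origin: centre of its underside.
- gauge_case: bystander: closed wooden gauge case, 70 x 110 x 30 mm, on the bench; leave it alone. Origin: centre of its underside.
- micrometer: bystander: outside micrometer lying flat, about 70 x 160 x 17 mm, on the bench; leave it alone. Origin: underside, middle of its bow.
Things that resemble listed ones, but are neither listed nor needed, are in the scene too. Of the things shaped like the part that bears sample_center, the aluminium one is meant.

How it is judged:
By the outcome, as a careful person would: the job done as asked, in the order asked, and still so for the second after the job is handed in, with the robot touching nothing.
It also fails if it takes over 61 s, if anything falls off the work surface, if the arm or the gripper's body presses on something with over 40 N, if the wrist force passes 120 N, or if a joint passes its speed limit or range.

## Working session

There is one attempt and no reset: what is moved stays moved. The work goes in short steps, Python scripts to look and compute and a tool call to move; the robot and the scene stay as the last step left them, time stands still between calls to the robot, and variables do not carry over. Pictures are saved under pics/ and viewed, about 8 in all and at most 12, crops included, and the job is handed in when it is done.

Besides the shell and the picture viewer there is one more tool, called after "Emit:" as name(argument=value, ...) on one line, values as JSON. move_arm: Moves the arm, as the interface text tells. Its arguments: {"type":"object","properties":{"series":{"type":"string"},"grip_force":{"type":"number"}},"required":["series"]}

```bash
ls; mkdir -p pics; python3 - <<'E'
from rig import r, vision
import cv2,numpy as np
s=r.sense(); print(s)
for n in("top","side"):
    im=vision.grab_frame(n); cv2.imwrite(f"pics/{n}0.png",cv2.cvtColor(im,cv2.COLOR_RGB2BGR))
    print(n,vision.camera_params(n))
E
```

```text
pics
{'clock': 0.0, 'qpos': array([ 1.29058793e+00,  3.53673563e-01,  1.63416849e+00, -3.38490416e-05,
        1.15518312e+00, -2.39063392e-03]), 'qvel': array([ 0.0006267 ,  0.00075976, -0.00039266,  0.00162279,  0.00066749,
       -0.00011611]), 'joint_efforts': array([ 1.81933028e-03, -6.05247116e+01, -3.42081928e+01,  2.56241601e-04,
        8.98879138e-03,  2.27052851e-06]), 'eef_pos': array([171.27131565, 600.52976367, 208.33112993]), 'tcp_rot': array([-3.14016007e+00,  2.75231282e-05,  2.86378860e+00]), 'contact_force': array([ 0.82599884, -0.21345148,  0.60671427]), 'wrist_torque': array([ 0.03626163, -0.02634232,  0.01441254]), 'opening': 0.9991112928921478}
top {'fx': 432.8139745137994, 'fy': 432.8139745137994, 'cx': 319.2977959512741, 'cy': 201.07707847408574, 'k1': 0.034421801861817904, 'position': array([ 242.59818417,  -18.48624083, 1398.42703245]), 'rotation': array([ 0.19902269,  0.01297627, -1.58074361])}
side {'fx': 431.9734309565692, 'fy': 431.9734309565692, 'cx': 321.62218099011943, 'cy': 193.7758128282797, 'k1': -0.06566886002204457, 'position': array([-126.03987484, -624.23920881,  743.40702246]), 'rotation': array([ 0.96802929,  0.00690697, -0.81695504])}
```

View pics/top0.png

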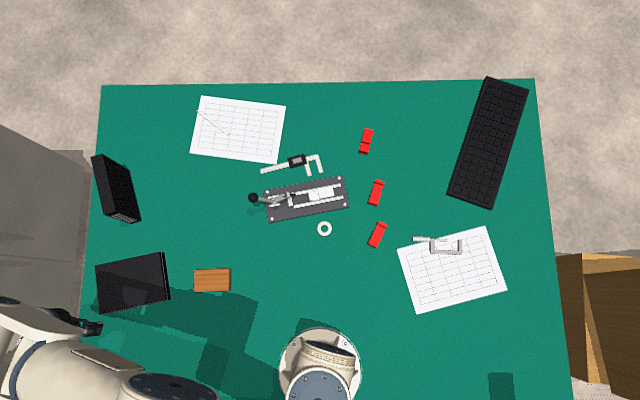

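View pics/side0.png

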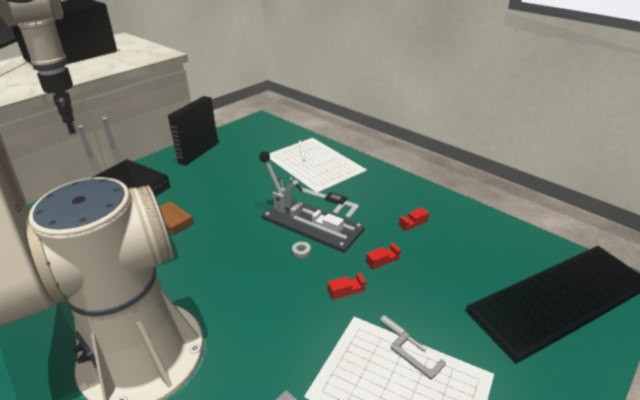

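The top view shows the fixture at (307,199) with its clamp end and black ball to the left (ball 253,198). The aluminium block is in the channel at about (320,193). The red blocks at (366,140), (376,192) and (377,235) are look-alikes, because they aren't aluminium and lie outside the channel. In the side view, the ball is at (264,157) and the block at about (328,217). I'll confirm this in an enlarged crop.

```bash
cat > h.py <<'E'
import numpy as np, cv2
from scipy.spatial.transform import Rotation as R
from rig import r, vision
def cam(n):
    p=vision.camera_params(n); return p,R.from_euler('xyz',p['rotation']).as_matrix()
def ray(n,uv):
    p,M=cam(n); d=np.array([(uv[0]-p['cx'])/p['fx'],(uv[1]-p['cy'])/p['fy']]); s=d.copy()
    for _ in range(20): s=d/(1+p['k1']*(s@s))
    return p['position'],M@np.array([s[0],-s[1],-1])
def plane(n,uv,z):
    o,d=ray(n,uv); return o+d*(z-o[2])/d[2]
def proj(n,P):
    p,M=cam(n); c=M.T@(np.asarray(P,float)-p['position']); s=np.array([c[0],-c[1]])/-c[2]
    s=s*(1+p['k1']*(s@s)); return s*p['fx']+[p['cx'],p['cy']]
def tri(a,b):
    (o1,d1),(o2,d2)=ray('top',a),ray('side',b)
    t=np.linalg.lstsq(np.c_[d1,-d2],o2-o1,rcond=None)[0]; A,B=o1+t[0]*d1,o2+t[1]*d2
    return (A+B)/2,np.linalg.norm(A-B)
E
python3 - <<'E'
import cv2,numpy as np
t=cv2.imread('pics/top0.png')[165:235,235:360]; s=cv2.imread('pics/side0.png')[140:260,250:375]
t=cv2.resize(t,None,fx=6,fy=6,interpolation=cv2.INTER_CUBIC)
s=cv2.resize(s,None,fx=5,fy=5,interpolation=cv2.INTER_CUBIC)
cv2.imwrite('pics/tc.png',t);cv2.imwrite('pics/sc.png',s)
E
```

```text
(no output)
```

View pics/tc.png

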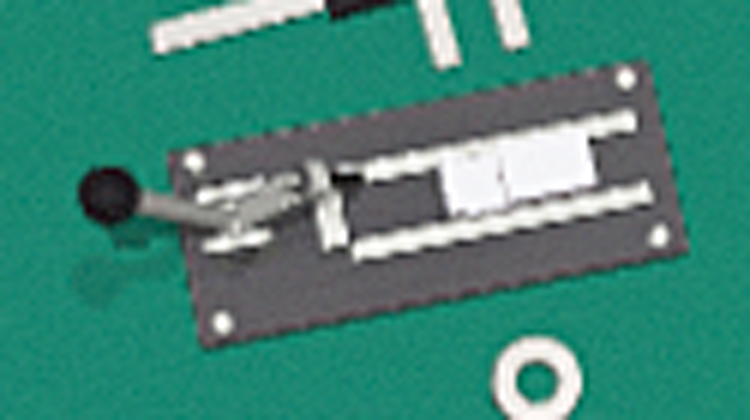

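View pics/sc.png

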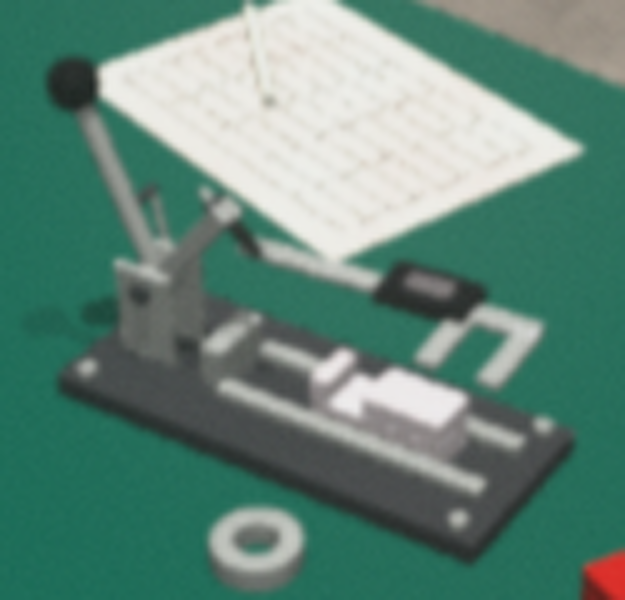

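The crops confirm one aluminium block in the channel, with its groove towards the stop: in the top crop it spans x 442–597 and y 133–215. The ball is at (109,195) in the top crop and (73,84) in the side crop.

```bash
python3 - <<'E'
from h import *
T=lambda a:np.array(a)/6+[234.6,164.6]; S=lambda a:np.array(a)/5+[249.6,139.6]
img=cv2.imread('pics/top0.png'); hsv=cv2.cvtColor(img,cv2.COLOR_BGR2HSV)
m=((hsv[...,1]<90)).astype(np.uint8)*255; 
mm=np.zeros_like(m); cv2.fillPoly(mm,[T([(150,145),(655,45),(705,260),(190,365)]).astype(int)],255)
m&=mm; m=cv2.morphologyEx(m,cv2.MORPH_CLOSE,np.ones((3,3)))
c=max(cv2.findContours(m,0,1)[0],key=cv2.contourArea)
# contour points -> plane z=15, min rect
P=np.array([plane('top',p[0],15)[:2] for p in c],np.float32); print('rect',cv2.minAreaRect(P))
C=np.array([plane('top',T(p),15)[:2] for p in [(170,155),(648,62),(688,250),(205,347)]])
K=np.array([plane('top',T(p),15)[:2] for p in [(194,162),(626,78),(659,237),(222,323)]])
for Q in(C,K):
    d=(Q[0]-Q[1]+Q[3]-Q[2]); d/=np.linalg.norm(d); yaw=np.arctan2(-d[0],d[1])
    print(Q.mean(0),'origin',Q.mean(0)+5*d,'yaw',yaw,np.linalg.norm(Q-np.roll(Q,-1,0),axis=1))
o=C.mean(0)+5*d; ex=np.array([d[1],-d[0]])
f=lambda p:((p[:2]-o)@ex,(p[:2]-o)@d,p[2])
print('ball',*tri(T((109,195)),S((73,84))),f(tri(T((109,195)),S((73,84)))[0]))
for p in [(442,155),(588,133),(597,190),(450,215),(502,150)]: print('blk top',f(plane('top',T(p),45)))
for p in [(378,372),(468,405),(443,443+0)]: print('blk side',f(plane('side',S(p),45)))
for p in [(458,518),(88,368),(543,425)]: print('screw side',f(plane('side',S(p),15)))
for n,p in [('caliper near jaw end',(450,68)),('ring',(537,380)),('caliper end',(157,38))]: print(n,f(plane('top',T(p),10)))
E
```

```text
rect ((531.3316650390625, 46.063453674316406), (110.99877166748047, 278.5089416503906), 10.618216514587402)
[531.35167693  40.10270209] origin [530.4228747  45.0156774] yaw 0.18684572329146612 [266.84964355 107.20335844 265.96629493 108.27434449]
[533.18743925  41.50307076] origin [532.26837131  46.41787637] yaw 0.18486474853241047 [240.95892793  90.60712539 240.81202851  90.73458679]
ball [505.92534618 188.20874609 167.13462554] 1.3808362835235914 (np.float64(2.2308088164656623), np.float64(145.25618807738442), np.float64(167.13462554331522))
blk top (np.float64(17.737042163213264), np.float64(-17.177558826238617), np.float64(45.0))
blk top (np.float64(14.232986945391445), np.float64(-96.078718904134), np.float64(45.0))
blk top (np.float64(-17.261035444018635), np.float64(-94.55718673047082), np.float64(45.0))
blk top (np.float64(-15.238262500762938), np.float64(-15.178345398347679), np.float64(45.0))
blk top (np.float64(14.12440424284447), np.float64(-49.156803269311084), np.float64(45.0))
blk side (np.float64(8.868496437306868), np.float64(-45.7772521734526), np.float64(45.0))
blk side (np.float64(9.731180177286527), np.float64(-100.87520360821217), np.float64(45.0))
blk side (np.float64(-24.226709197120435), np.float64(-105.90079398208242), np.float64(45.0))
screw side (np.float64(-40.227060796893674), np.float64(-124.88126392517054), np.float64(15.0))
screw side (np.float64(-40.91406940796294), np.float64(114.7995463324874), np.float64(15.0))
screw side (np.float64(49.5170881270699), np.float64(-125.18507288841184), np.float64(15.0))
caliper near jaw end (np.float64(73.29694479776195), np.float64(-30.998386395816834), np.float64(10.0))
ring (np.float64(-106.2542780158385), np.float64(-44.13122443051311), np.float64(10.0))
caliper end (np.float64(122.04275847338648), np.float64(124.89246602715357), np.float64(10.0))
```

Emit:
move_arm(series="1 0 0 -0.5 0 0 10.6;1 0 0 -0.5 0 0 10.6;1 0 0 -0.5 0 0 10.6;1 0 0 -0.3 0 0 10.6;1 0 0 -0.3 0 0 10.6;1 0 0 -0.3 0 0 10.6;1 0 0 0 0 0 0", grip_force=40)

```text
clock: 0.98
eef_pos: [170.8, 598.8, 303.8]
tcp_rot: [-3.138, 0.007, 1.736]
contact_force: [0.6, 0.3, 0.2]
opening: -0.0
```

Emit:
move_arm(series="1 -0.5 0.2 0 0 0 -1;1 -0.95 0.32 0 0 0 0;1 -0.95 0.32 0 0 0 0;1 -0.95 0.32 0 0 0 0;1 -0.95 0.32 0 0 0 0;1 -0.95 0.32 0 0 0 0;1 -0.95 0.32 0 0 0 0;1 -0.95 0.32 0 0 0 0;1 -0.95 0.32 0 0 0 0;1 -0.95 0.32 0 0 0 0;1 -0.95 0.32 0 0 0 0;1 -0.95 0.32 0 0 0 0;1 -0.95 0.32 0 0 0 0;1 -0.95 0.32 0 0 0 0;1 -0.95 0.32 0 0 0 0;1 -0.95 0.32 0 0 0 0;1 -0.95 0.32 0 0 0 0;1 -0.95 0.32 0 0 0 0;1 -0.95 0.32 0 0 0 0;1 0 0 0 0 0 0")

```text
clock: 3.48
eef_pos: [569.4, -56.1, 292.5]
tcp_rot: [-3.12, 0.012, 1.859]
contact_force: [-1.1, 0.4, 1.1]
opening: 0.001
```

```bash
cat >> h.py <<'E'
def fix(p):
    a=0.185; d=np.asarray(p[:2])-[532,46]; return np.round([d@[np.cos(a),np.sin(a)],d@[-np.sin(a),np.cos(a)],p[2]],1)
E
python3 -c "
from h import *
s=r.sense();print(fix(s['eef_pos']),s['tcp_rot'],s['contact_force'],s['clock'])"
```

```text
[  18.  -107.2  292.5] [-3.1202433   0.01201321  1.85873633] [-1.08522169  0.3794985   1.07477354] 3.475
```

```bash
cat >> h.py <<'E'
def go(x,y,z):
    s=r.sense(); a=0.185; C=R.from_euler('xyz',s['tcp_rot']); D=R.from_euler('xyz',[np.pi,0,np.pi/2+a])
    w=np.array([532+x*np.cos(a)-y*np.sin(a),46+x*np.sin(a)+y*np.cos(a),z])
    f=R.from_euler('z',-a).apply(s['contact_force'])
    print('fix',fix(s['eef_pos']),'F',f.round(1),'t',s['clock'])
    print('units',(C.inv().apply(w-s['eef_pos'])/40).round(3),'turn',np.degrees((C.inv()*D).as_rotvec()).round(2))
E
python3 -c "
from h import *
go(0,-128,110)"
```

```text
fix [  18.  -107.2  292.5] F [-1.   0.6  1.1] t 3.475
units [-0.415 -0.402  4.578] turn [-1.19  0.75  5.89]
```

Emit:
move_arm(series="1 -0.2 -0.2 0.2 -1.2 0.75 5.9;1 -0.2 -0.2 0.8 0 0 0;1 0 0 0.9 0 0 0;1 0 0 0.9 0 0 0;1 0 0 0.9 0 0 0;1 0 0 0.7 0 0 0;1 0 0 0 0 0 0")

```text
clock: 4.35
eef_pos: [551.4, -70.9, 108.7]
tcp_rot: [-3.137, -0.004, 1.778]
contact_force: [0.2, -1.2, -0.3]
opening: -0.004
```

```bash
python3 -c "
from h import *
go(0,-128,30)"
```

```text
fix [  -2.4 -118.5  108.7] F [-0.  -1.2 -0.3] t 4.35
units [-0.249  0.065  1.966] turn [-0.26 -0.25  1.3 ]
```

Emit:
move_arm(series="1 -0.25 0.06 0.5 -0.3 -0.25 1.3;1 0 0 0.7 0 0 0;1 0 0 0.5 0 0 0;1 0 0 0.2 0 0 0;1 0 0 0 0 0 0")

```text
clock: 4.97
eef_pos: [558.8, -78.7, 36.6]
tcp_rot: [3.135, 0.002, 1.765]
contact_force: [-0.2, 0.3, 0.1]
opening: -0.001
```

```bash
python3 -c "
from h import *
go(0,-115,30)
im=vision.grab_frame('side');cv2.imwrite('pics/s1.png',cv2.resize(cv2.cvtColor(im,cv2.COLOR_RGB2BGR)[120:270,240:400],None,fx=4,fy=4,interpolation=2))"
```

```text
fix [   3.4 -127.5   36.6] F [-0.2  0.4  0.1] t 4.975
units [ 0.313 -0.083  0.163] turn [0.4  0.1  0.54]
```

View pics/s1.png

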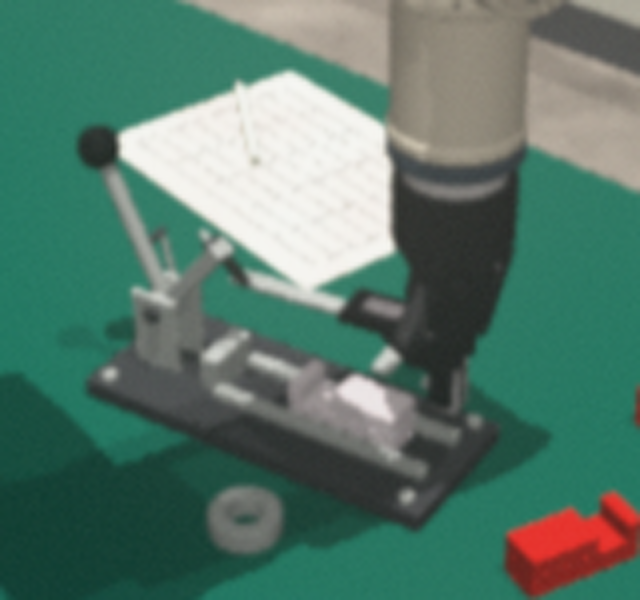

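The fingers stand behind the block's rear face, at about (445,390) in the crop, and the jaw is well clear of the gripper body.

Emit:
move_arm(series="1 0.15 -0.08 0.15 0.4 0.1 0.5;1 0.15 0 0 0 0 0;1 0.12 0 0 0 0 0;1 0.12 0 0 0 0 0;1 0.12 0 0 0 0 0")

```text
clock: 5.65
eef_pos: [551.9, -51.7, 32.7]
tcp_rot: [3.138, 0.001, 1.756]
contact_force: [-0.1, 0.7, 0.0]
opening: 0.002
```

```bash
python3 -c "
from h import *
go(0,-70,31)"
```

```text
fix [  1.6 -99.7  32.7] F [0.1 0.7 0. ] t 5.65
units [ 0.742 -0.039  0.042] turn [0.19 0.05 0.02]
```

Emit:
move_arm(series="1 0.1 -0.04 0.03 0.2 0 0;1 0.12 0 0 0 0 0;1 0.12 0 0 0 0 0;1 0.12 0 0 0 0 0;1 0.12 0 0 0 0 0;1 0.1 0 0 0 0 0;1 0.08 0 0 0 0 0")

```text
clock: 6.52
eef_pos: [544.1, -19.9, 31.3]
tcp_rot: [-3.141, 0.001, 1.756]
contact_force: [0.2, -0.1, 0.2]
opening: 0.002
```

```bash
python3 -c "
from h import *
go(0,-50,31)"
```

```text
fix [ -0.2 -67.   31.3] F [ 0.2 -0.1  0.2] t 6.525
units [0.424 0.005 0.008] turn [-0.03  0.05  0.03]
```

Emit:
move_arm(series="1 0.05 0 0 0 0 0;1 0.05 0 0 0 0 0;1 0.05 0 0 0 0 0;1 0.05 0 0 0 0 0")

```text
clock: 7.02
eef_pos: [542.6, -11.5, 31.3]
tcp_rot: [-3.141, 0.001, 1.756]
contact_force: [0.1, -1.0, 0.2]
opening: 0.0
```

```bash
python3 -c "
from h import *
go(0,-50,31)
im=vision.grab_frame('side');cv2.imwrite('pics/s2.png',cv2.resize(cv2.cvtColor(im,cv2.COLOR_RGB2BGR)[170:260,260:380],None,fx=5,fy=5,interpolation=2))"
```

```text
fix [ -0.1 -58.5  31.3] F [-0.  -1.   0.2] t 7.025
units [0.213 0.004 0.008] turn [-0.03  0.05  0.03]
```

View pics/s2.png

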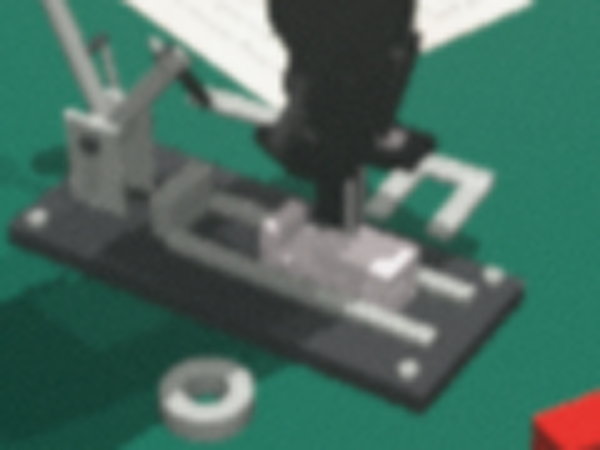

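The block hasn't moved: its front-left corner is still at about (313,217) in the full image. The fingers appear beside or above it, so I'll check where the TCP projects before moving again.

```bash
python3 - <<'E'
from h import *
s=r.sense(); P=s['eef_pos']; M=R.from_euler('xyz',s['tcp_rot']).as_matrix()
print(s['qpos'],s['opening'])
for k in(0,30,73,150): print(k,proj('side',P-M[:,2]*k).round(1),proj('top',P-M[:,2]*k).round(1))
a=.185;w=lambda x,y,z:[532+x*np.cos(a)-y*np.sin(a),46+x*np.sin(a)+y*np.cos(a),z]
for q in [(-15,-16,45),(15,-96,45),(-15,-96,45),(-15,-96,23),(0,145,169),(-55,-140,15),(55,-140,15)]: print(q,proj('side',w(*q)).round(1),proj('top',w(*q)).round(1))
im=vision.grab_frame('top');b=cv2.resize(cv2.cvtColor(im,3 if 0 else cv2.COLOR_RGB2BGR)[150:240,235:375],None,fx=5,fy=5,interpolation=2);cv2.imwrite('pics/t2.png',b)
E
```

```text
[-2.30513859e-02  4.64361925e-01  1.94145431e+00 -1.36094926e-03
  7.36130904e-01 -2.07565249e-01] -0.0011954674951475872
0 [327.5 220.9] [321.7 193.8]
30 [327.5 211.9] [321.6 191.7]
73 [327.5 198.5] [321.4 188.6]
150 [327.5 173. ] [321.2 182.6]
(-15, -16, 45) [311.1 214.6] [309.5 199.8]
(15, -96, 45) [342.7 218.5] [332.2 186.1]
(-15, -96, 45) [336.9 224.6] [334.1 195. ]
(-15, -96, 23) [336.7 231.1] [333.9 196.5]
(0, 145, 169) [263.6 155.9] [252.7 197. ]
(-55, -140, 15) [343.5 248.1] [349.6 206.2]
(55, -140, 15) [364.1 224.9] [342.7 174. ]
```

View pics/t2.png

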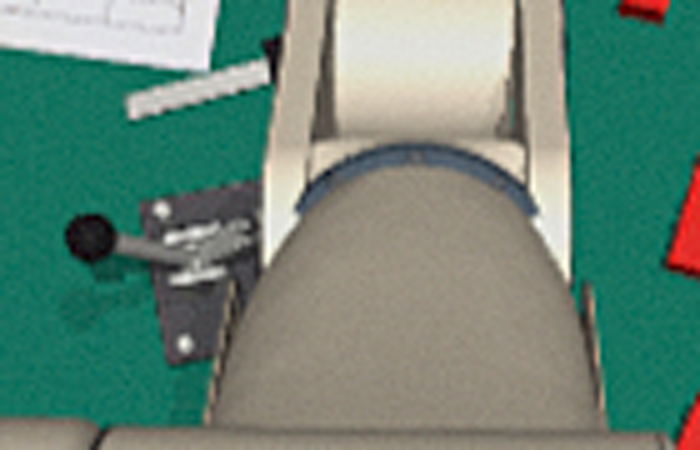

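```bash
python3 - <<'E'
from h import *
for z in (36.6,50,60): print(z,proj('side',[558.8,-78.7,z]).round(1))
im=cv2.imread('pics/s1.png')
a=cv2.imread('pics/s1.png')[330:480,380:500]; b=cv2.imread('pics/s2.png')[120:320,220:450]
cv2.imwrite('pics/z.png',np.hstack([cv2.resize(a,(400,500)),cv2.resize(b,(400,500))]))
E
```

```text
36.6 [350.9 227.4]
50 [351.1 223.3]
60 [351.2 220.2]
```

View pics/z.png

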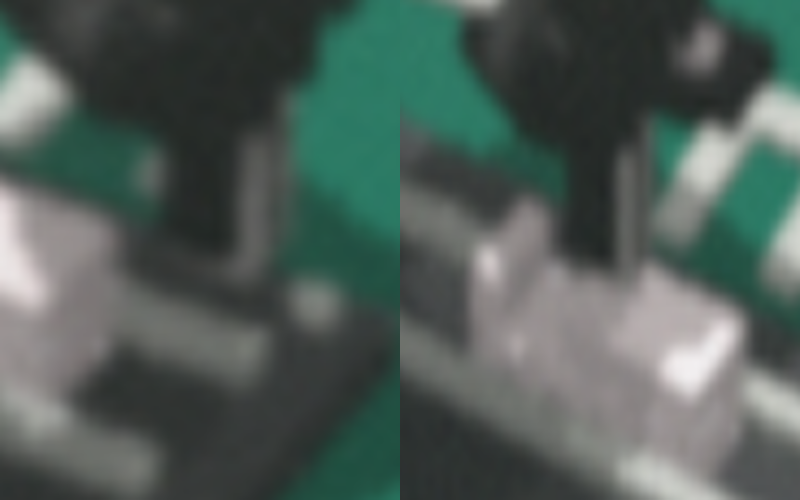

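The visible fingertips end at row ~223 in the left panel, but the reported TCP projects to row 227. So the real tips are about 13 mm higher than the reported TCP and grazed over the block's top. The block is still in its start place. I'll raise, back off, and go lower.

Emit:
move_arm(series="1 0 0 -0.3 0 0 0;1 -0.3 0 -0.1 0 0 0;1 -0.5 0 0 0 0 0;1 -0.5 0 0 0 0 0;1 -0.4 0 0 0 0 0;1 0 0 0 0 0 0")

```text
clock: 7.88
eef_pos: [556.6, -84.7, 49.0]
tcp_rot: [3.141, 0.002, 1.755]
contact_force: [-0.3, 0.4, -0.1]
opening: -0.003
```

```bash
python3 -c "
from h import *
go(0,-130,25)"
```

```text
fix [   0.2 -133.    49. ] F [-0.3  0.5 -0.1] t 7.875
units [ 0.075 -0.005  0.599] turn [ 0.04  0.1  -0.03]
```

Emit:
move_arm(series="1 0 0 0.3 0 0 0;1 0 0 0.2 0 0 0;1 0 0 0.1 0 0 0;1 0 0 0 0 0 0")

```text
clock: 8.38
eef_pos: [555.4, -83.6, 22.1]
tcp_rot: [-3.14, 0.001, 1.756]
contact_force: [-0.2, 0.0, -0.3]
opening: 0.0
```

```bash
python3 -c "
from h import *
go(0,-110,25)
im=vision.grab_frame('side');cv2.imwrite('pics/s3.png',cv2.resize(cv2.cvtColor(im,cv2.COLOR_RGB2BGR)[190:250,300:380],None,fx=8,fy=8,interpolation=2))
for z in (15,23,26,38): print(z,((proj('side',[*r.sense()['eef_pos'][:2],z])-[300,190])*8).round())"
```

```text
fix [  -0.9 -131.7   22.1] F [-0.2  0.1 -0.3] t 8.375
units [ 0.542  0.022 -0.073] turn [-0.1   0.03  0.  ]
15 [410. 362.]
23 [411. 343.]
26 [411. 335.]
38 [412. 307.]
```

View pics/s3.png

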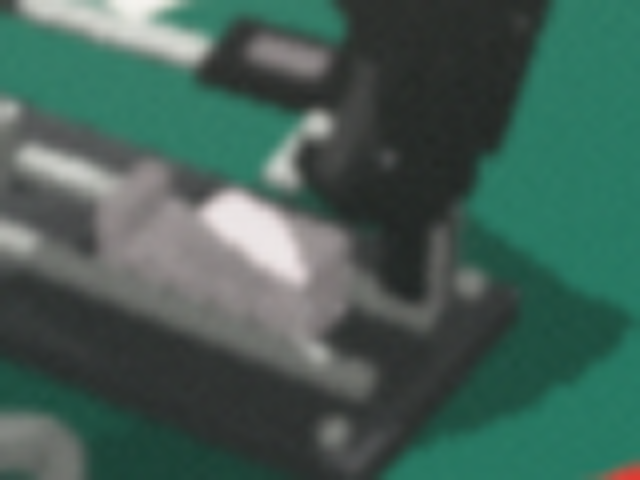

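The tips are at about (410,305) in the crop, which matches z≈37, so the 13 mm offset is confirmed. I'll lower another 5 mm and push.

Emit:
move_arm(series="1 0.1 0 0.12 0 0 0;1 0.15 0 0 0 0 0;1 0.1 0 0 0 0 0;1 0.1 0 0 0 0 0;1 0.1 0 0 0 0 0;1 0.1 0 0 0 0 0")

```text
clock: 9.18
eef_pos: [551.0, -56.1, 18.0]
tcp_rot: [-3.142, 0.001, 1.756]
contact_force: [0.2, -0.9, -0.6]
opening: -0.0
```

```bash
python3 -c "
from h import *
go(0,-70,18)"
```

```text
fix [-1.000e-01 -1.038e+02  1.800e+01] F [-0.  -1.  -0.6] t 9.175
units [ 0.846  0.003 -0.002] turn [-0.    0.07  0.03]
```

Emit:
move_arm(series="1 0.1 0 0 0 0 0;1 0.1 0 0 0 0 0;1 0.1 0 0 0 0 0;1 0.1 0 0 0 0 0;1 0.1 0 0 0 0 0;1 0.1 0 0 0 0 0;1 0.1 0 0 0 0 0;1 0.1 0 0 0 0 0;1 0.05 0 0 0 0 0")

```text
clock: 10.3
eef_pos: [544.4, -20.4, 18.0]
tcp_rot: [3.141, 0.001, 1.756]
contact_force: [-0.2, -0.1, -0.3]
opening: -0.004
```

```bash
python3 -c "
from h import *
go(0,-55,18)"
```

```text
fix [ -0.  -67.5  18. ] F [-0.2 -0.  -0.3] t 10.3
units [ 0.313  0.001 -0.001] turn [0.01 0.08 0.03]
```

Emit:
move_arm(series="1 0.04 0 0 0 0 0;1 0.04 0 0 0 0 0;1 0.04 0 0 0 0 0;1 0.04 0 0 0 0 0;1 0.04 0 0 0 0 0")

```text
clock: 10.92
eef_pos: [542.8, -12.1, 18.0]
tcp_rot: [3.141, 0.001, 1.756]
contact_force: [0.2, 0.0, -0.2]
opening: -0.003
```

```bash
python3 -c "
from h import *
go(0,-50,18)
im=vision.grab_frame('side');cv2.imwrite('pics/s4.png',cv2.resize(cv2.cvtColor(im,cv2.COLOR_RGB2BGR)[170:250,260:370],None,fx=6,fy=6,interpolation=2))"
```

```text
fix [ -0.  -59.1  18. ] F [ 0.2 -0.  -0.2] t 10.925
units [ 0.228  0.001 -0.002] turn [0.01 0.08 0.02]
```

View pics/s4.png

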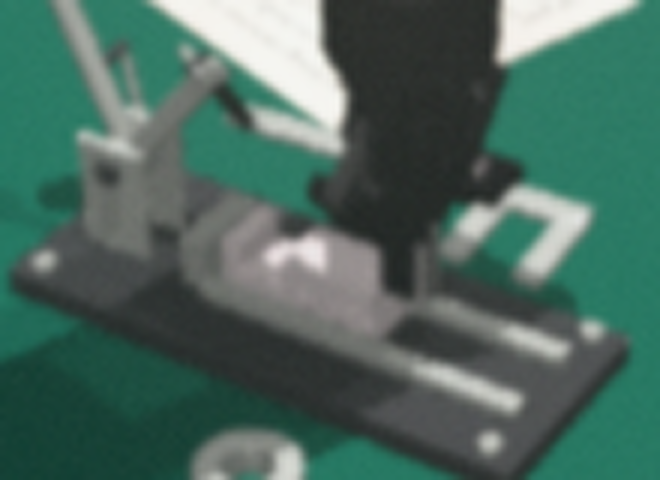

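The block is now close to the stop, with its front edge at about (230,240) in the crop and the stop at about (195,240). The fingers are on its rear face. I'll take small steps from here.

Emit:
move_arm(series="1 0.04 0 0 0 0 0;1 0.04 0 0 0 0 0;1 0.03 0 0 0 0 0")

```text
clock: 11.35
eef_pos: [541.9, -7.4, 18.0]
tcp_rot: [3.141, 0.001, 1.756]
contact_force: [0.4, 0.2, -0.2]
opening: -0.001
```

Emit:
move_arm(series="1 0.03 0 0 0 0 0;1 0.03 0 0 0 0 0")

```text
clock: 11.6
eef_pos: [541.8, -5.5, 18.1]
tcp_rot: [3.141, 0.003, 1.757]
contact_force: [1.2, -10.7, 1.0]
opening: -0.001
```

Emit:
move_arm(series="1 0.012 0 0 0 0 0")

```text
clock: 11.72
eef_pos: [541.9, -5.7, 18.1]
tcp_rot: [3.141, 0.004, 1.758]
contact_force: [1.1, -6.1, -0.3]
opening: -0.001
```

Emit:
move_arm(series="1 0.012 0 0 0 0 0")

```text
clock: 11.85
eef_pos: [541.8, -5.7, 18.1]
tcp_rot: [3.141, 0.004, 1.758]
contact_force: [0.5, -5.1, -0.5]
opening: -0.003
```

The force is steady at about 5 N against the stop. I'll hold briefly, then back off and lift.

Emit:
move_arm(series="1 0.012 0 0 0 0 0;1 0.012 0 0 0 0 0;1 0.012 0 0 0 0 0;1 0.012 0 0 0 0 0")

```text
clock: 12.35
eef_pos: [541.9, -5.8, 18.2]
tcp_rot: [3.141, 0.007, 1.759]
contact_force: [0.7, -4.9, -0.8]
opening: -0.0
```

Emit:
move_arm(series="1 -0.1 0 0 0 0 0;1 -0.4 0 0 0 0 0;1 -0.6 0 -0.2 0 0 0;1 -0.4 0 -0.7 0 0 0;1 0 0 -0.9 0 0 0;1 0 0 -0.9 0 0 0;1 0 0 -0.9 0 0 0;1 0 0 -0.9 0 0 0;1 0 0 -0.9 0 0 0;1 0 0 -0.9 0 0 0;1 0 0 -0.9 0 0 0;1 0 0 0 0 0 0")

```text
clock: 13.85
eef_pos: [553.0, -72.5, 316.3]
tcp_rot: [3.141, 0.004, 1.756]
contact_force: [-0.3, -0.6, -0.8]
opening: -0.0
```

```bash
python3 -c "
from h import *
go(0,200,300)"
```

```text
fix [  -1.2 -120.3  316.3] F [-0.4 -0.5 -0.8] t 13.85
units [8.01  0.027 0.372] turn [ 0.06  0.25 -0.02]
```

Emit:
move_arm(series="1 0.5 0 0 0 0.2 0;1 0.9 0 0 0 0 0;1 0.9 0 0 0 0 0;1 0.9 0 0 0 0 0;1 0.9 0 0 0 0 0;1 0.9 0 0 0 0 0;1 0.9 0 0 0 0 0;1 0.9 0 0 0 0 0;1 0.9 0 0 0 0 0;1 0.5 0 0 0 0 0;1 0 0 0 0 0 0")

```text
clock: 15.22
eef_pos: [480.3, 263.9, 302.6]
tcp_rot: [-3.12, -0.003, 1.755]
contact_force: [-0.7, -0.4, -0.1]
opening: 0.001
```

```bash
python3 - <<'E'
from h import *
go(0,200,147)
a=.185;w=lambda x,y,z:[532+x*np.cos(a)-y*np.sin(a),46+x*np.sin(a)+y*np.cos(a),z]
A=cv2.cvtColor(vision.grab_frame('side'),cv2.COLOR_RGB2BGR); c=A[140:250,250:370]
cv2.imwrite('pics/s5.png',cv2.resize(c,None,fx=5,fy=5,interpolation=2))
for q in [(-15,40,45),(-15,-40,45),(15,-40,45),(-15,-40,23),(-20,40,42)]: print(q,((proj('side',w(*q))-[249.6,139.6])*5).round())
E
```

```text
fix [-10.7 223.7 302.6] F [-0.8 -0.2 -0.1] t 15.225
units [-0.605  0.352  3.882] turn [-1.22 -0.18 -0.02]
(-15, 40, 45) [222. 342.]
(-15, -40, 45) [345. 390.]
(15, -40, 45) [376. 361.]
(-15, -40, 23) [346. 422.]
(-20, 40, 42) [217. 351.]
```

View pics/s5.png

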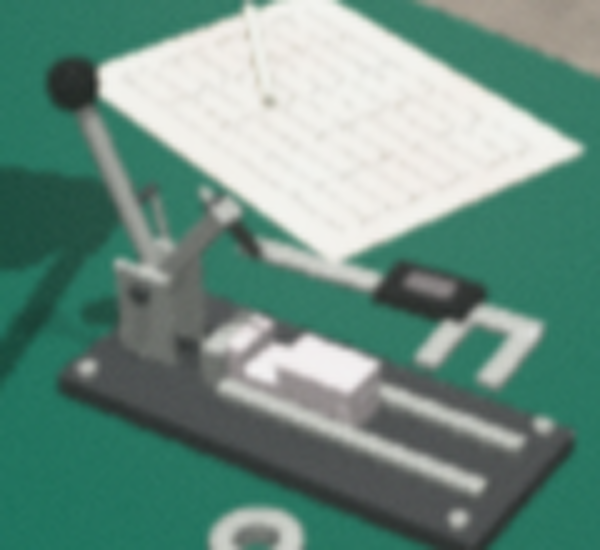

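The block is home: its rear top corners at about (346,392) and (380,362) fall on the predicted (345,390) and (376,361). Next I'll descend behind the ball.

Emit:
move_arm(series="1 -0.1 0.35 0.5 -1.2 -0.2 0;1 0 0 0.9 0 0 0;1 0 0 0.9 0 0 0;1 0 0 0.9 0 0 0;1 0 0 0.5 0 0 0;1 0 0 0 0 0 0")

```text
clock: 16.02
eef_pos: [493.4, 256.2, 148.0]
tcp_rot: [-3.138, 0.003, 1.751]
contact_force: [0.5, -0.3, 0.3]
opening: 0.004
```

```bash
python3 -c "
from h import *
go(1,180,147)"
```

```text
fix [  0.7 213.7 148. ] F [ 0.4 -0.4  0.3] t 16.025
units [-0.843  0.012  0.027] turn [-0.2   0.15 -0.26]
```

Emit:
move_arm(series="1 -0.3 0 0 -0.2 0.1 -0.2;1 -0.3 0 0 0 0 0;1 -0.2 0 0 0 0 0;1 -0.06 0 0 0 0 0;1 -0.04 0 0 0 0 0")

```text
clock: 16.65
eef_pos: [502.2, 217.7, 151.3]
tcp_rot: [3.137, -0.0, 1.754]
contact_force: [-0.3, 0.8, -0.5]
opening: -0.003
```

Emit:
move_arm(series="1 -0.04 0 0 0 0 0;1 -0.04 0 0 0 0 0;1 -0.04 0 0 0 0 0")

```text
clock: 17.02
eef_pos: [503.1, 213.2, 151.4]
tcp_rot: [3.137, -0.0, 1.754]
contact_force: [0.2, 0.8, 0.5]
opening: 0.0
```

```bash
python3 -c "
from h import *
go(1,150,147)"
```

```text
fix [  2.3 169.6 151.4] F [0.3 0.8 0.5] t 17.025
units [-0.491 -0.032  0.11 ] turn [ 0.28 -0.02 -0.09]
```

Emit:
move_arm(series="1 0 -0.03 0.11 0.2 0 0;1 -0.04 0 0 0 0 0;1 -0.04 0 0 0 0 0")

```text
clock: 17.4
eef_pos: [502.0, 210.7, 146.5]
tcp_rot: [3.141, -0.002, 1.754]
contact_force: [-2.9, 6.3, 5.3]
opening: -0.005
```

Emit:
move_arm(series="1 -0.04 0 0 0 0 0;1 -0.04 0 0 0 0 0")

```text
clock: 17.65
eef_pos: [502.4, 209.3, 147.4]
tcp_rot: [3.14, -0.005, 1.753]
contact_force: [-3.5, 5.5, 5.3]
opening: -0.002
```

The fingers are in contact, with about 6 N on the handle. I'll follow the ball's arc up and over.

Emit:
move_arm(series="1 -0.06 0 -0.025 0 0 0;1 -0.06 0 -0.025 0 0 0;1 -0.06 0 -0.025 0 0 0")

```text
clock: 18.02
eef_pos: [503.5, 203.2, 150.9]
tcp_rot: [3.14, -0.007, 1.753]
contact_force: [-2.0, 3.5, 1.1]
opening: 0.002
```

```bash
python3 -c "
from h import *
go(1,150,152)"
```

```text
fix [  0.9 159.7 150.9] F [-1.3  3.8  1.1] t 18.025
units [-0.243  0.004 -0.03 ] turn [ 0.07 -0.42 -0.15]
```

Emit:
move_arm(series="1 -0.08 0 -0.03 0 0 0;1 -0.08 0 -0.03 0 0 0;1 -0.08 0 -0.025 0 0 0;1 -0.08 0 -0.02 0 0 0;1 -0.08 0 -0.02 0 0 0;1 -0.08 0 -0.01 0 0 0;1 -0.08 0 -0.01 0 0 0;1 -0.08 0 -0.01 0 0 0")

```text
clock: 19.02
eef_pos: [509.4, 176.0, 158.9]
tcp_rot: [3.138, -0.007, 1.753]
contact_force: [-0.6, 1.5, 3.2]
opening: -0.001
```

```bash
python3 -c "
from h import *
go(1,125,158)"
```

```text
fix [  1.7 131.9 158.9] F [-0.3  1.6  3.2] t 19.025
units [-0.173 -0.018  0.021] turn [ 0.2  -0.41 -0.17]
```

Emit:
move_arm(series="1 -0.06 -0.01 0 0 -0.3 0;1 -0.06 0 0 0 0 0;1 -0.06 0 0 0 0 0;1 -0.06 0 0 0 0 0;1 -0.06 0 0 0 0 0;1 -0.04 0 0.02 0 0 0")

```text
clock: 19.77
eef_pos: [511.5, 160.3, 157.1]
tcp_rot: [3.139, 0.0, 1.753]
contact_force: [-0.2, 0.5, -0.1]
opening: -0.001
```

```bash
python3 - <<'E'
from h import *
go(0,80,150)
A=cv2.cvtColor(vision.grab_frame('side'),cv2.COLOR_RGB2BGR)
B=cv2.cvtColor(vision.grab_frame('side'),cv2.COLOR_RGB2BGR)
cv2.imwrite('pics/s6.png',cv2.resize(B[130:250,240:370],None,fx=5,fy=5,interpolation=2))
a=.185;w=lambda x,y,z:[532+x*np.cos(a)-y*np.sin(a),46+x*np.sin(a)+y*np.cos(a),z]
h=cv2.cvtColor(B,cv2.COLOR_BGR2HSV)
for q in [(0,41,167),(0,95,180)]: print(q,proj('side',w(*q)).round(),[B[tuple((proj('side',w(*q))+[0,d])[::-1].round().astype(int))] for d in(-3,0,3)])
E
```

```text
fix [  0.9 116.2 157.1] F [-0.1  0.5 -0.1] t 19.775
units [-0.904 -0.02   0.178] turn [ 0.14  0.02 -0.15]
(0, 41, 167) [295. 167.] [array([221, 228, 231], dtype=uint8), array([236, 241, 243], dtype=uint8), array([230, 236, 237], dtype=uint8)]
(0, 95, 180) [278. 157.] [array([78, 82, 81], dtype=uint8), array([44, 48, 43], dtype=uint8), array([43, 47, 42], dtype=uint8)]
```

Emit:
move_arm(series="1 -0.06 0 0 0 0 0;1 -0.06 0 0 0 0 0;1 -0.06 0 0.01 0 0 0;1 -0.04 0 0.01 0 0 0;1 0 0 0 0 0 0;1 0 0 0 0 0 0")

```text
clock: 20.62
eef_pos: [513.0, 151.0, 156.1]
tcp_rot: [3.14, 0.0, 1.753]
contact_force: [-0.0, -0.3, -0.0]
opening: -0.002
```

```bash
cat > ball.py <<'E'
from h import *
go(0,80,150)
B=cv2.cvtColor(vision.grab_frame('side'),cv2.COLOR_RGB2BGR); cv2.imwrite('pics/s7.png',B)
a=.185;w=lambda x,y,z:[532+x*np.cos(a)-y*np.sin(a),46+x*np.sin(a)+y*np.cos(a),z]
for y in range(30,111,10):
    z=60+(120**2-(y-95)**2)**.5; u=proj('side',w(2,y,z)).round().astype(int); print(y,u,B[u[1]-1:u[1]+2,u[0]-1:u[0]+2].mean().round())
E
python3 ball.py
```

```text
fix [  0.7 106.7 156.1] F [-0.1 -0.3 -0. ] t 20.625
units [-0.667 -0.015  0.153] turn [ 0.11  0.02 -0.16]
30 [299 170] 75.0
40 [296 167] 53.0
50 [293 164] 98.0
60 [289 162] 239.0
70 [286 160] 235.0
80 [283 159] 237.0
90 [280 157] 225.0
100 [277 156] 111.0
110 [274 156] 81.0
```

It snapped shut: the ball is now at about (296,167) in the side image, at y ≈ 38. I'll approach it gently to press it home.

Emit:
move_arm(series="1 -0.15 0 0.1 0 0 0;1 -0.2 0 0.1 0 0 0;1 -0.15 0 0 0 0 0;1 -0.08 0 0 0 0 0;1 -0.03 0 0 0 0 0")

```text
clock: 21.3
eef_pos: [517.7, 125.1, 147.3]
tcp_rot: [3.14, 0.001, 1.753]
contact_force: [-0.0, 0.6, -0.5]
opening: -0.003
```

```bash
python3 ball.py|head -2; python3 - <<'E'
from h import *
B=cv2.imread('pics/s7.png'); m=(B[150:185,285:310].max(2)<70).astype(np.uint8)
n,l,st,c=cv2.connectedComponentsWithStats(m); print(st[1:],c[1:]+[285,150])
E
```

```text
fix [  0.5  80.3 147.3] F [ 0.1  0.6 -0.5] t 21.3
units [-0.009 -0.012 -0.066] turn [ 0.09  0.03 -0.17]
[[ 0  0  2  1  2]
 [ 7 14  9  9 61]] [[285.5        150.        ]
 [295.7704918  167.70491803]]
```

Emit:
move_arm(series="1 -0.04 0 0 0 0 0;1 -0.04 0 0 0 0 0;1 -0.04 0 0 0 0 0;1 -0.04 0 0 0 0 0;1 -0.04 0 0 0 0 0;1 -0.02 0 0 0 0 0")

```text
clock: 22.1
eef_pos: [519.5, 116.2, 147.6]
tcp_rot: [3.14, 0.001, 1.753]
contact_force: [-0.8, -0.2, -0.5]
opening: 0.001
```

Emit:
move_arm(series="1 -0.02 0 0 0 0 0;1 -0.02 0 0 0 0 0;1 -0.02 0 0 0 0 0")

```text
clock: 22.48
eef_pos: [520.0, 113.7, 147.6]
tcp_rot: [3.139, 0.001, 1.753]
contact_force: [-0.1, -0.1, -1.0]
opening: -0.003
```

Emit:
move_arm(series="1 -0.025 0 0 0 0 0;1 -0.025 0 0 0 0 0;1 -0.025 0 0 0 0 0")

```text
clock: 22.85
eef_pos: [520.5, 110.6, 147.6]
tcp_rot: [3.14, 0.0, 1.754]
contact_force: [0.9, -0.7, -0.0]
opening: -0.002
```

Emit:
move_arm(series="1 -0.02 0 0 0 0 0;1 -0.02 0 0 0 0 0")

```text
clock: 23.1
eef_pos: [520.9, 108.9, 147.6]
tcp_rot: [3.14, 0.0, 1.753]
contact_force: [0.1, 0.9, 0.1]
opening: 0.001
```

Emit:
move_arm(series="1 -0.02 0 0 0 0 0;1 -0.02 0 0 0 0 0")

```text
clock: 23.35
eef_pos: [521.0, 108.1, 147.6]
tcp_rot: [3.14, -0.001, 1.753]
contact_force: [-1.7, 5.0, -0.9]
opening: -0.0
```

Emit:
move_arm(series="1 -0.025 0 0 0 0 0")

```text
clock: 23.48
eef_pos: [521.0, 107.9, 147.5]
tcp_rot: [3.14, -0.003, 1.753]
contact_force: [-1.6, 7.3, -0.8]
opening: -0.003
```

Emit:
move_arm(series="1 -0.028 0 0 0 0 0")

```text
clock: 23.6
eef_pos: [521.0, 107.9, 147.5]
tcp_rot: [3.14, -0.005, 1.752]
contact_force: [-1.6, 9.2, -0.8]
opening: 0.003
```

Emit:
move_arm(series="1 -0.036 0 0 0 0 0")

```text
clock: 23.72
eef_pos: [521.1, 107.8, 147.5]
tcp_rot: [3.139, -0.007, 1.752]
contact_force: [-1.9, 9.5, -0.6]
opening: 0.0
```

Emit:
move_arm(series="1 -0.037 0 0 0 0 0")

```text
clock: 23.85
eef_pos: [521.1, 107.8, 147.5]
tcp_rot: [3.14, -0.01, 1.751]
contact_force: [-2.0, 9.3, 0.1]
opening: -0.002
```

```bash
python3 -c "
from h import *
go(0,60,147)"
```

```text
fix [  0.6  62.8 147.5] F [-0.3  9.5  0.1] t 23.85
units [-0.07  -0.015  0.012] turn [ 0.12 -0.55 -0.28]
```

Emit:
move_arm(series="1 -0.044 0 0 0 0 0")

```text
clock: 23.98
eef_pos: [521.1, 107.8, 147.5]
tcp_rot: [3.139, -0.013, 1.75]
contact_force: [-2.5, 11.9, 0.3]
opening: -0.002
```

Emit:
move_arm(series="1 -0.047 0 0 0 0 0")

```text
clock: 24.1
eef_pos: [521.1, 107.8, 147.5]
tcp_rot: [3.139, -0.016, 1.75]
contact_force: [-2.5, 11.5, -0.2]
opening: -0.001
```

Emit:
move_arm(series="1 -0.052 0 0 0 0 0;1 -0.052 0 0 0 0 0")

```text
clock: 24.35
eef_pos: [521.1, 107.8, 147.6]
tcp_rot: [3.14, -0.023, 1.748]
contact_force: [-3.6, 13.3, 0.8]
opening: 0.002
```

Emit:
move_arm(series="1 -0.053 0 0 0 0 0;1 -0.053 0 0 0 0 0")

```text
clock: 24.6
eef_pos: [521.1, 108.0, 147.8]
tcp_rot: [3.139, -0.03, 1.746]
contact_force: [-2.1, 12.7, 2.5]
opening: -0.0
```

Emit:
move_arm(series="1 -0.054 0 0 0 0 0;1 -0.054 0 0 0 0 0")

```text
clock: 24.85
eef_pos: [521.1, 108.1, 148.0]
tcp_rot: [3.14, -0.038, 1.745]
contact_force: [-1.9, 12.8, 0.3]
opening: -0.003
```

Emit:
move_arm(series="1 -0.053 0 0 0 0 0;1 -0.053 0 0 0 0 0")

```text
clock: 25.1
eef_pos: [521.1, 108.2, 148.2]
tcp_rot: [3.14, -0.045, 1.743]
contact_force: [-2.1, 12.9, 0.5]
opening: -0.003
```

Emit:
move_arm(series="1 0.1 0 0 0 0 0;1 0.4 0 0 0 0 0;1 0.8 0 0 0 0 0;1 0.8 0 0 0 0 0;1 0.8 0 0 0 0 0;1 0.8 0 -0.5 0 0 0;1 0 0 -0.8 0 0 0;1 0 0 -0.8 0 0 0;1 0 0 0 0 0 0;1 0 0 0 0 0 0")

```text
clock: 26.35
eef_pos: [493.2, 258.8, 240.3]
tcp_rot: [3.14, -0.041, 1.745]
contact_force: [0.7, -0.0, -1.1]
opening: 0.001
```

```bash
python3 - <<'E'
from h import *
go(0,200,250)
B=cv2.cvtColor(vision.grab_frame('side'),cv2.COLOR_RGB2BGR); m=(B[150:185,285:310].max(2)<70).astype(np.uint8)
n,l,st,c=cv2.connectedComponentsWithStats(m); print(st[1:],c[1:]+[285,150])
cv2.imwrite('pics/s8.png',cv2.resize(B[140:260,250:375],None,fx=5,fy=5,interpolation=2))
T=cv2.cvtColor(vision.grab_frame('top'),cv2.COLOR_RGB2BGR); T0=cv2.imread('pics/top0.png'); cv2.imwrite('pics/t8.png',T)
d=cv2.absdiff(T,T0).max(2)>60
for nm,(u,v) in dict(ring=(324,228),cal=(297,160),case=(212,280),mic=(440,245)).items(): print(nm,d[v-12:v+12,u-16:u+16].sum())
E
```

```text
fix [  1.  216.3 240.3] F [ 0.7 -0.2 -1.1] t 26.35
units [-0.398 -0.02  -0.26 ] turn [ 0.09 -2.37 -0.61]
[[ 7 14  9  9 60]] [[295.73333333 167.76666667]]
ring 0
cal 0
case 768
mic 0
```

View pics/s8.png

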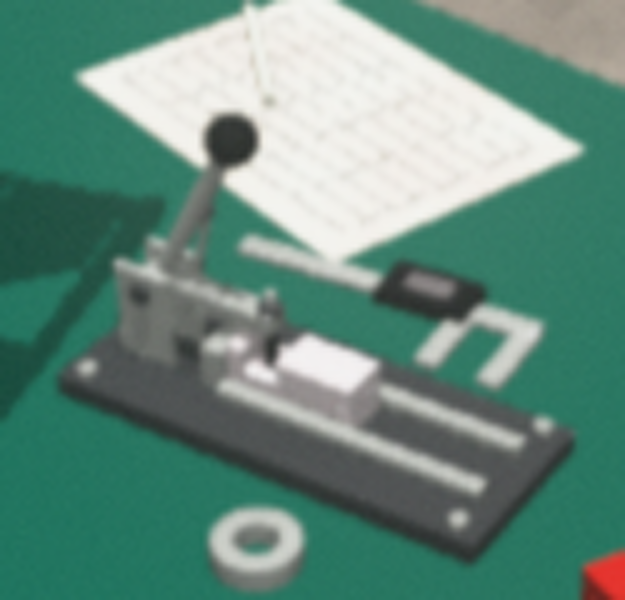

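The clamp is shut: the ball is at (231,140) in the crop, the nose is down in the groove at about (270,345), and the block is home. In the top view the arm hides the case, so I'll check it in the side view and then hand in.

```bash
python3 - <<'E'
from h import *
B=cv2.cvtColor(vision.grab_frame('side'),cv2.COLOR_RGB2BGR); A=cv2.imread('pics/side0.png')
def c(I):
    h=cv2.cvtColor(I,cv2.COLOR_BGR2HSV)[195:240,160:200]; m=(h[...,0]<22)&(h[...,1]>120); return np.argwhere(m).mean(0).round(1),m.sum()
print(c(A),c(B)); print(r.sign_off())
E
```

```text
(array([22.4, 15. ]), np.int64(608)) (array([21.2, 15.6]), np.int64(544))
the job is handed in; nothing more can be done
None
```

The block is home on its stop, the clamp is shut with its nose in the groove, and the job was handed in at about 26.5 s.

- **Block:** I pushed it along the channel to the stop and held about 5 N for roughly 0.6 s. The highest force I read there was 10.8 N, as it first touched. In the side view its rear corners match the home place to about 1 px.
- **Clamp:** I pushed the handle over its centre and it snapped shut by itself. I then pressed it home at about 13 N (13–13.8 N read) for about 0.9 s and let go. The ball stayed at y ≈ 40 mm, about 0.91 rad, within the shut range.
- **Missed first push:** The real fingertips sit about 13 mm above the reported tool point. My first push therefore slid over the block's top with about 1 N read and did not move it. I backed off, went lower and repeated it.
- **Limits of the force readings:** I read forces only at the end of each move, so brief peaks in between were not seen.
- **Measuring tools:** The ring gauge, caliper and micrometer show no change in the top view. The gauge case was hidden there by the arm. In the side view its centroid shifted about 1 px and its colour area fell about 10%. I put that down to shadow or partial cover by the arm, since the robot was never near it, but I did not check further.

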